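Unlock the stake holder and press the ridge stake home

ROBOT

A 6-joint arm with a two-finger parallel gripper is mounted at the origin on the work surface. World frame = base frame: x ahead of the robot, y to its left, z up, the work surface at z = 0. Lengths are in m, angles in rad, forces in N, time in s.
With the tool pointing down it reaches from about 0.35 to 0.975 m from the base axis. Payload 4.9 kg.
Tool frame: the origin (TCP) lies on the mounting face of the last link; the fingertips stand 173 mm ahead of it and the grasp point (between the pads) lies 155 mm ahead of it; x points along the fingers, y is the direction in which the jaws open and shut, and the axes are right-handed (so a half turn about x gives the same grasp; the last joint's range is limited). The gripper opens to 85 mm and grips with 20 to 120 N. Pads are 22 mm wide; open, the fingers measure 114 mm over their backs; the gripper's body (76 mm by 85 mm) begins 54 mm behind the grasp point. The pads swing forward as they close: fully open they stand 13 mm farther back than shut.
Start: joints at [1.084, 0.053, 1.613, -0, 1.476, -0.119], TCP at [0.225, 0.583, 0.405] pointing down, gripper open.
Joint ranges: [-3.01, 3.01], [-1.01, 2.22], [0.06, 2.58], [-1.02, 4.17], [0.09, 2.62], [-3.14, 3.14]. Speed limits (rad/s): [2.57, 2.57, 3.14, 3.14, 3.14, 3.14].

INTERFACE

Orientations are given as a rotation vector (axis times angle).
In Python, from station import readout, get_image, camera_info, job gives the robot as it stands.
- The arm moves only by the shell command python3 -m pendant 'ROWS' [FORCE]. ROWS is text: rows parted by semicolons, each of 5 numbers parted by spaces: the opening, from 0 (shut) to 1 (fully open), then the shift along the tool's x, y, z in mm, then the turn about the tool's x in degrees. In form: claw dx dy dz spin; .... A call has 1 to 10 rows; each row is the pose to reach, as a shift and turn from the pose measured when the call began, along the tool's axes at that moment; what a row does not reach only later rows make up. A row lasts 1/10 s, in which the tool goes at most 50 mm and 8.59 degrees, less where a joint would pass 70% of its speed; a pose out of reach is approached as far as the arm can. A call with a gripper value outside its range is refused whole. The fingers move at their own pace and stop on an object; FORCE is the grip in N (left out, the last holds). Time passes only in rows, so rows that repeat a pose let the fingers close. It gives the time, the measured TCP pose, the force and the opening at its end, in the units of the state.
- readout.get_obs(): the state, without advancing time (a new reading comes with each control period).
- get_image(name): name is "side" or "top"; returns the picture (480x640x3 uint8, red, green, blue); there is no depth.
- camera_info(name): a dict with "fx", "fy", "cx", "cy" (pixels), "position" and "orientation" of the camera in the world. Camera axes: x right, y up, looking along -z (the intrinsics and any distortion apply to the point x, -y, -z); pixel columns grow to the right and rows downward; lengths in m; the calibration is good to about 2 mm. A picture is of the moment at which its call begins. camera_info takes no time and is no camera call.
- job.finish_job(): hands the job in, once; it reports no verdict.
The state is a dict: "t": time; "q": joint angles; "dq": joint speeds; "effort": joint torques, N m; "tool_pos": TCP position; "tool_rot": TCP orientation; "contact_force": force on the tool from outside, world axes, zero at the start; "wrist_torque": the same for the moment, N m; "opening": finger opening in m.
Only numpy, scipy, OpenCV 4.12 (cv2) and the standard library are available. Lean on these libraries where they do the work, as an engineer would, in place of code of your own. Each camera call takes 0.05 s, during which the arm holds its last target. There are 200 camera calls.

TASK

The stake holder on the jeweller's bench is locked by a sliding pin that crosses its empty recess. First draw the pin all the way back along its slot and park it, with its handle laid over sideways into the side notch, so that the recess is clear; then put the stake with the straight ridge into the recess and press it down fully home, its foot flush with the rim, the pin still parked. Do not disturb the stake with the dome, the burr stand, the file or the wooden bench pin.

Things in the scene. Friction and masses are not known exactly. Their poses are not given: they have to be found in the camera images.
- holder: Fixed steel stake holder. Origin: on the bench under the recess's centre. Dark body 91 (x) x 83 (y) x 46 mm high with an open recess in its top. From its -x face a steel sleeve 40 mm wide (y -20 to 20), top 54 mm above the bench, runs along -x to x = -137.5 mm; the locking pin slides in its bore (axis along x at y = 0, 38 mm above the bench).
- recess (a point): Centre of the recess mouth, on the rim 46 mm above the bench; axes as the holder. Recess 67 (x) x 59 (y) mm, 24 mm deep to its hard floor. A brass ejector plate stands 6 to 8 mm proud of the floor; it must be pressed down against about 8 N of friction before a stake's foot can reach the floor, and stays down.
- slot (a point): Middle of the slot in the sleeve's top (54 mm above the bench), axes as the holder: 13.5 mm wide, open from x = -57.5 to x = -117.5 mm of the holder's origin. The pin's stem stands up in it and travels along it; at both ends the bore is covered.
- notch (a point): Middle of the side notch at the bore's height, 38 mm above the bench; axes as the holder. Here, at the slot's far (-x) end, x = -100.5 to -117.5 mm from the holder's origin, the sleeve's +y cheek (y 7 to 20 mm) is cut away down to 31 mm above the bench.
- pin: Loose steel locking pin, captive in the sleeve. Origin: on the rod's axis at the foot of the stem. Rod 12 mm in diameter along x, 60 mm to +x (the tip, crossing the recess at the start), 62 mm to -x. Stem 10 mm in diameter along +z, with a ball 18 mm in diameter at its end. Starts with the stem up, within 8 degrees, near the slot's +x end.
- pin_knob (a point): Centre of the ball on the pin's stem, 46 mm from the rod's axis: about 84 mm above the bench with the stem upright, about 35 mm when it lies over in the notch.
- pin_tip (a point): Tip of the pin's rod, on its axis, 60 mm to +x of the stem.
- ridge_stake: Loose aluminium stake with the straight ridge, 0.2 to 0.45 kg. Origin: centre of its underside. Foot 64 (x) x 56 (y) x 24 mm high; on it a ridge along x, 60 mm long, 20 mm thick (y), with a round top 60 mm above the underside. It fits the recess either way round, its x along the holder's x. Starts upright on the bench at any yaw.
- ridge_top (a point): Top middle of the ridge, 60 mm above the stake's underside. Axes as the stake.
- dome_stake: Bystander: loose aluminium stake with the same 64 x 56 x 24 mm foot but a round mushroom dome 44 mm across, 61 mm high overall. Origin: centre of its underside.
- burr_stand: Bystander: round two-step wooden stand, 80 mm across and 52 mm high, burrs sticking up to 72 mm. Origin: centre of its underside. Stands beside the holder's recess.
- file: Bystander: file lying along its x axis, about 180 mm long, wooden handle (22 mm wide, 18 mm high) to -x. Origin: under its middle. Lies beside the sleeve.
- bench_pin: Bystander: flat wooden bench pin with a V cut, 134 (x) x 65 x 18 mm. Origin: under its middle.
Mind the look-alikes: they are no part of the job. What is shaped like the ridge_stake but red is not meant. Leave any blue look-alike of the pin alone.

How it is judged:
On the way, in this order (a step that is already met when the one before it is completed fails the run):
1. the pin is drawn back clear of the recess and its handle lies over in the side notch, while the ridge stake is still away from the recess (z of pin_knob in the frame of holder below 0.05 m and y of pin_knob in the frame of holder above 0.035 m and x of pin_knob in the frame of holder between -0.1175 and -0.1005 m and x of pin_tip in the frame of holder below -0.0375 m and horizontal distance between ridge_stake and holder above 0.05 m), for 0.2 s.
2. the ridge stake is down in the recess, its foot flush with the rim (horizontal distance between ridge_stake and holder below 0.006 m and z of ridge_stake in the frame of holder between 0.019 and 0.024 m and angle between ridge_stake's own z axis and vertical below 0.06 rad and angle between the x axis of ridge_stake and the x axis of holder, either way round below 0.12 rad), for 0.2 s.
At the end, for the whole second after the job is handed in: Pin parked: ball under 50 mm above the bench, over 35 mm to the holder's +y, within the notch along x, tip 4 mm or more inside the bore. Ridge stake in the recess: foot flush within 2 mm, upright within 0.06 rad, centred within 6 mm, aligned within 0.12 rad. Both at rest (all of step 2 and z of pin_knob in the frame of holder below 0.05 m and y of pin_knob in the frame of holder above 0.035 m and x of pin_knob in the frame of holder between -0.1175 and -0.1005 m and x of pin_tip in the frame of holder below -0.0375 m and linear speed of each of pin, ridge_stake below 0.02 m/s); the robot touches nothing.
It fails at once if the dome stake is moved by more than 30 mm or tipped over (distance of dome_stake from where it was at the start of the episode above 0.03 m or angle between dome_stake's own z axis and vertical above 0.5 rad).
It fails at once if the burr stand is moved by more than 30 mm or tipped over (distance of burr_stand from where it was at the start of the episode above 0.03 m or angle between burr_stand's own z axis and vertical above 0.5 rad).
It fails at once if the file is moved by more than 30 mm or tipped over (distance of file from where it was at the start of the episode above 0.03 m or angle between file's own z axis and vertical above 0.5 rad).
It fails at once if the bench pin is moved by more than 30 mm or tipped over (distance of bench_pin from where it was at the start of the episode above 0.03 m or angle between bench_pin's own z axis and vertical above 0.5 rad).
It also fails if it takes over 58 s, if anything falls off the work surface, if the arm or the gripper's body presses on something with over 40 N, if the wrist force passes 120 N, or if a joint passes its speed limit or range.

## Working session

There is one attempt and no reset: what is moved stays moved. The work goes in short steps, Python scripts to look and compute and a shell command to move; the robot and the scene stay as the last step left them, time stands still between calls to the robot, and variables do not carry over. Pictures are saved under pics/ and viewed, and the job is handed in when it is done.

```bash
mkdir -p pics; ls
python3 - <<'E'
from station import readout,get_image,camera_info
import cv2
print(readout.get_obs())
for n in("top","side"):
    cv2.imwrite(f"pics/{n}0.png",get_image(n)[:,:,::-1]); print(camera_info(n))
E
```

```text
pics
{'t': 0.0, 'q': array([ 1.08400043e+00,  5.33731524e-02,  1.61429416e+00,  9.14017073e-06,
        1.47599212e+00, -1.18982680e-01]), 'dq': array([ 0.00054982, -0.00122079, -0.00066799,  0.00161173, -0.00071629,
       -0.001354  ]), 'effort': array([ 2.38701623e-04, -3.93666637e+01, -3.70184469e+01,  5.51233597e-05,
        6.80884783e-03, -2.90797334e-05]), 'tool_pos': array([0.22459857, 0.58296585, 0.40345245]), 'tool_rot': array([ 0.28705603,  1.55208919, -0.29016508]), 'contact_force': array([ 0.11614586, -1.35350832, -1.57569493]), 'wrist_torque': array([0.03014924, 0.0329282 , 0.01690183]), 'opening': 0.08568071595103015}
{'fx': 506.4167770550225, 'fy': 506.4167770550225, 'cx': 315.5358264292524, 'cy': 236.5059218475314, 'position': array([0.53919991, 0.03877425, 0.88883144]), 'orientation': array([ 0.01445168, -0.07368235, -1.57363999])}
{'fx': 506.1553857113432, 'fy': 506.1553857113432, 'cx': 311.0056481648909, 'cy': 252.57158969009572, 'position': array([0.39125864, 0.59118491, 0.69871207]), 'orientation': array([ 0.17704458, -1.05297845, -2.66950424])}
```

View pics/top0.png

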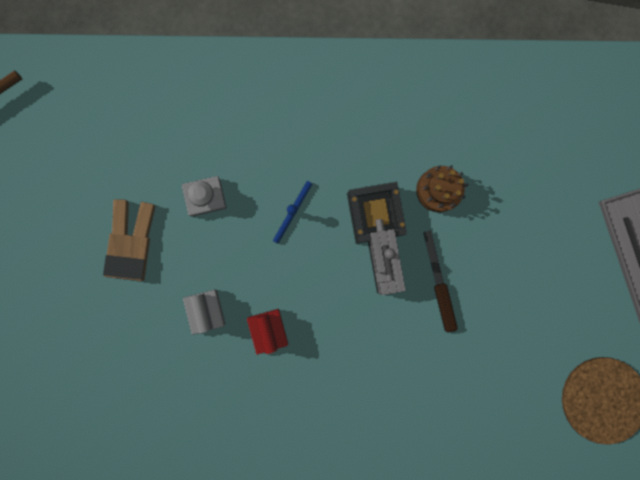

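View pics/side0.png

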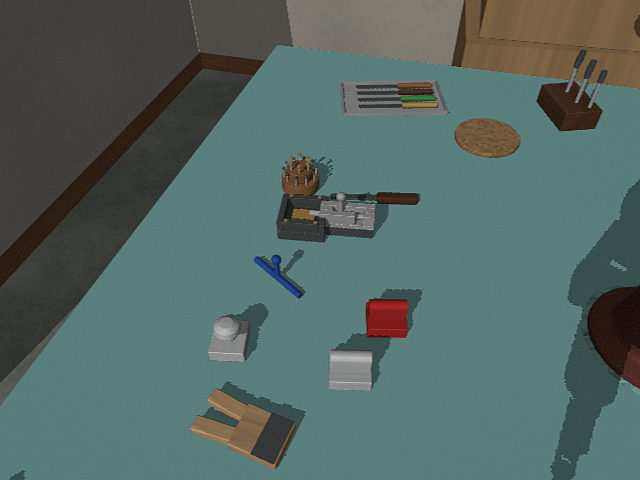

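```bash
cat > h.py <<'E'
import numpy as np,cv2
from scipy.spatial.transform import Rotation as R
from station import readout,get_image,camera_info
def px2w(n,uv,z):
    c=camera_info(n);M=R.from_rotvec(c['orientation']).as_matrix();p=np.array(c['position'])
    d=M@np.array([(uv[0]-c['cx'])/c['fx'],-(uv[1]-c['cy'])/c['fy'],-1])
    return p+d*(z-p[2])/d[2]
def w2px(n,P):
    c=camera_info(n);M=R.from_rotvec(c['orientation']).as_matrix()
    v=(np.atleast_2d(P)-c['position'])@M
    return np.c_[c['cx']+c['fx']*v[:,0]/-v[:,2],c['cy']-c['fy']*v[:,1]/-v[:,2]]
def tri(uvt,uvs):
    A=[];b=[]
    for n,uv in(("top",uvt),("side",uvs)):
        o=np.array(camera_info(n)['position']);d=px2w(n,uv,0)-o;d/=np.linalg.norm(d)
        Q=np.eye(3)-np.outer(d,d);A.append(Q);b.append(Q@o)
    return np.linalg.lstsq(np.vstack(A),np.hstack(b),rcond=None)[0]
def crop(n,box,f,name,s=5,im=None):
    im=get_image(n)[:,:,::-1] if im is None else im
    x0,y0,x1,y1=box
    cv2.imwrite(name,cv2.resize(im[y0:y1,x0:x1],None,fx=s,fy=s,interpolation=cv2.INTER_CUBIC))
E
python3 - <<'E'
from h import *
t=cv2.imread('pics/top0.png');s=cv2.imread('pics/side0.png')
crop('top',(340,175,475,310),0,'pics/a.png',4.4,t)
crop('side',(265,180,395,250),0,'pics/b.png',6,s)
a=t[280:345,175:240];b=s[340:400,320:385]
cv2.imwrite('pics/c.png',np.hstack([cv2.resize(x,(390,390),interpolation=cv2.INTER_CUBIC) for x in (a,b)]))
E
```

```text
(no output)
```

View pics/a.png

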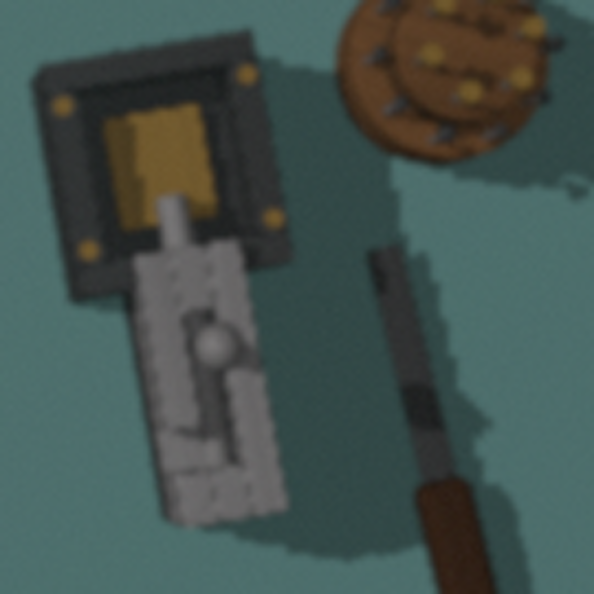

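View pics/b.png

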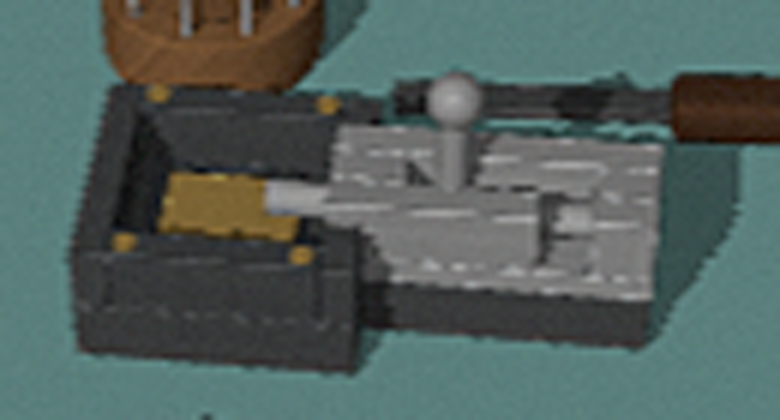

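View pics/c.png

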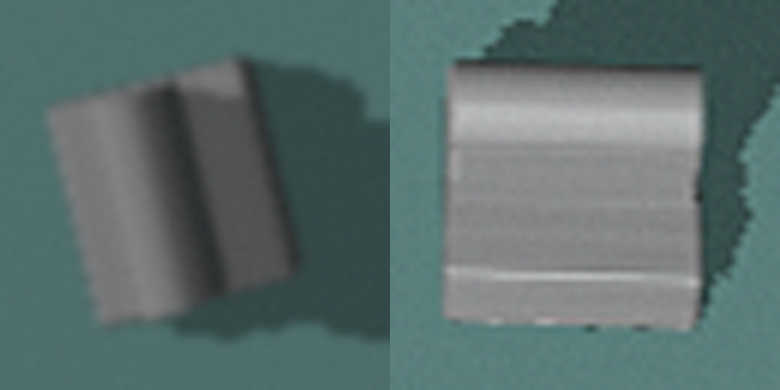

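```bash
cat > fit.py <<'E'
from h import *
from scipy.optimize import least_squares
def fit(obs,x0):
    def f(p):
        c,s=np.cos(p[2]),np.sin(p[2]);r=[]
        for n,uv,P in obs:
            W=[p[0]+c*P[0]-s*P[1],p[1]+s*P[0]+c*P[1],P[2]]
            r+=list((w2px(n,W)[0]-uv))
        return np.array(r)
    s=least_squares(f,x0,loss='soft_l1');return s.x,f(s.x).reshape(-1,2).round(1)
T=lambda u,v:(340+u/4.4,175+v/4.4)
S=lambda u,v:(265+u/6,180+v/6)
if __name__=="__main__":
    o=[('top',T(35,75),(.0455,.0415,.046)),('top',T(252,32),(.0455,-.0415,.046)),('top',T(290,262),(-.0455,-.0415,.046)),('top',T(72,300),(-.0455,.0415,.046)),
    ('top',T(168,522),(-.1375,.02,.054)),('top',T(288,508),(-.1375,-.02,.054)),
    ('side',S(75,250),(.0455,.0415,.046)),('side',S(112,87),(.0455,-.0415,.046)),('side',S(362,270),(-.0455,.0415,.046)),('side',S(655,298),(-.1375,.02,.054)),('side',S(663,145),(-.1375,-.02,.054))]
    x,r=fit(o,[.6,-.05,.2]);print('holder',x,r.tolist())
    A=lambda u,v:(175+u/6,280+v/6); B=lambda u,v:(320+u/6,340+v/6)
    o=[('top',A(45,107),(.032,.028,.024)),('top',A(240,58),(.032,-.028,.024)),('top',A(300,270),(-.032,-.028,.024)),('top',A(100,325),(-.032,.028,.024)),
    ('side',B(55,270),(.032,.028,.024)),('side',B(310,283),(-.032,.028,.024)),('side',B(55,318),(.032,.028,0)),('side',B(305,328),(-.032,.028,0))]
    y,r=fit(o,[.4,.2,.2]);print('stake',y,r.tolist())
    k=tri(T(217,345),S(455,98));c,s=np.cos(x[2]),np.sin(x[2]);d=k[:2]-x[:2]
    print('knob',k,'in holder',c*d[0]+s*d[1],-s*d[0]+c*d[1])
    q=lambda X,Y:(x[0]+c*X-s*Y,x[1]+s*X+c*Y)
    print('notch',q(-.109,0),q(-.109,.046))
    o=readout.get_obs();M=R.from_rotvec(o['tool_rot']).as_matrix();print(M.round(3))
E
python3 fit.py
```

```text
holder [ 0.62625702 -0.09692753  0.16485992] [[0.3, -1.9], [-0.7, -0.1], [0.2, 0.7], [1.2, 0.3], [2.4, 2.5], [-1.2, 1.5], [-1.8, 0.8], [-0.7, -0.6], [-1.4, 1.2], [0.2, -10.8], [-0.2, 0.5]]
stake [0.46032519 0.19785916 0.27185507] [[-1.7, 0.7], [-1.8, -0.3], [-1.8, 1.1], [-0.9, 1.3], [-0.7, -1.6], [0.4, -3.3], [-0.9, -1.7], [0.1, -2.9]]
knob [ 0.55607958 -0.10969285  0.08476893] in holder -0.07132089156736855 -0.0010751221439302145
notch (np.float64(0.5187349105726949), np.float64(-0.11481597578116352)) (np.float64(0.5111856594132649), np.float64(-0.06943967351961026))
[[-0.001  0.36   0.933]
 [-0.002  0.933 -0.36 ]
 [-1.    -0.002 -0.   ]]
```

```bash
sed -i "/S(655,298)/s/('side',S(655,298),(-.1375,.02,.054)),//" fit.py
cat > go.py <<'E'
import sys
from h import *
# x y z(grasp point, m) yaw of jaw axis (deg)
x,y,z,yaw=map(float,sys.argv[1:5])
o=readout.get_obs();M=R.from_rotvec(o['tool_rot']).as_matrix()
d=M.T@(np.array([x,y,z+.155])-o['tool_pos'])*1000
cur=np.degrees(np.arctan2(M[1,1],M[0,1]))
sp=(-(yaw-cur)+90)%180-90
print('t',o['t'],'shift',d.round(1),'spin',sp.round(1),'q6',o['q'][5],'tcp',o['tool_pos'].round(4),'open',o['opening'],'F',o['contact_force'].round(1))
E
python3 fit.py; python3 go.py .556 -.110 .2 9.4
```

```text
holder [ 0.62615785 -0.09709844  0.17074902] [[0.3, -1.6], [-0.8, -0.1], [0.4, 0.6], [1.5, 0.5], [3.0, 2.5], [-0.6, 1.4], [-1.6, 0.8], [-0.7, -0.6], [-1.2, 1.0], [-0.2, 0.2]]
stake [0.46032519 0.19785916 0.27185507] [[-1.7, 0.7], [-1.8, -0.3], [-1.8, 1.1], [-0.9, 1.3], [-0.7, -1.6], [0.4, -3.3], [-0.9, -1.7], [0.1, -2.9]]
knob [ 0.55607958 -0.10969285  0.08476893] in holder -0.07119921755466346 -0.0005035157226007201
notch (np.float64(0.5187429516566597), np.float64(-0.11561978100190409)) (np.float64(0.5109266074752387), np.float64(-0.07028872361695482))
[[-0.001  0.36   0.933]
 [-0.002  0.933 -0.36 ]
 [-1.    -0.002 -0.   ]]
t 0.1 shift [  49.4 -527.4  558.4] spin 59.5 q6 -0.11899085491502782 tcp [0.2246 0.583  0.4036] open 0.0853748705808199 F [ 0.4 -0.9 -0.9]
```

```bash
R='0.5'; python3 -m pendant '0.6 0 -264 279 30;0.6 45 -527 558 59;0.6 45 -527 558 59;0.6 45 -527 558 59;0.6 45 -527 558 59;0.6 45 -527 558 59;0.6 45 -527 558 59;0.6 45 -527 558 59;0.6 45 -527 558 59;0.6 45 -527 558 59'; python3 go.py .556 -.110 .2 9.6
```

```text
t: 1.1
tool_pos: [0.4401, 0.1309, 0.376]
tool_rot: [1.079, 1.286, -1.082]
contact_force: [1.1, 0.2, -0.3]
opening: 0.0511
t 1.1 shift [ 21.2  72.7 257.2] spin 0.3 q6 -0.04607108433422388 tcp [0.4401 0.1309 0.376 ] open 0.0510936574681339 F [ 1.1  0.2 -0.3]
```

```bash
python3 -m pendant '0.6 21 73 257 0;0.6 21 73 257 0;0.6 21 73 257 0;0.6 21 73 257 0;0.6 21 73 257 0;0.6 21 73 257 0;0.6 21 73 257 0;0.6 21 73 257 0'; python3 go.py .556 -.110 .091 9.6
```

```text
t: 1.9
tool_pos: [0.556, -0.1093, 0.3547]
tool_rot: [1.08, 1.287, -1.082]
contact_force: [-0.0, 0.4, -0.2]
opening: 0.0512
t 1.9 shift [1.087e+02 1.000e-01 7.000e-01] spin 0.3 q6 -0.4980877550714345 tcp [ 0.556  -0.1093  0.3547] open 0.05123149736766962 F [-0.   0.4 -0.2]
```

Lower to the ball with opening 51 mm, then look from the side.

```bash
python3 -m pendant '0.6 50 0 1 0;0.6 95 0 1 0;0.6 107 0 1 0;0.6 107 0 1 0;0.6 107 0 1 0'
python3 - <<'E'
from h import *
crop('side',(250,100,410,260),0,'pics/d.png',4)
E
```

```text
t: 2.4
tool_pos: [0.5567, -0.1097, 0.25]
tool_rot: [1.079, 1.285, -1.08]
contact_force: [0.5, 0.3, -0.1]
opening: 0.0514
```

View pics/d.png

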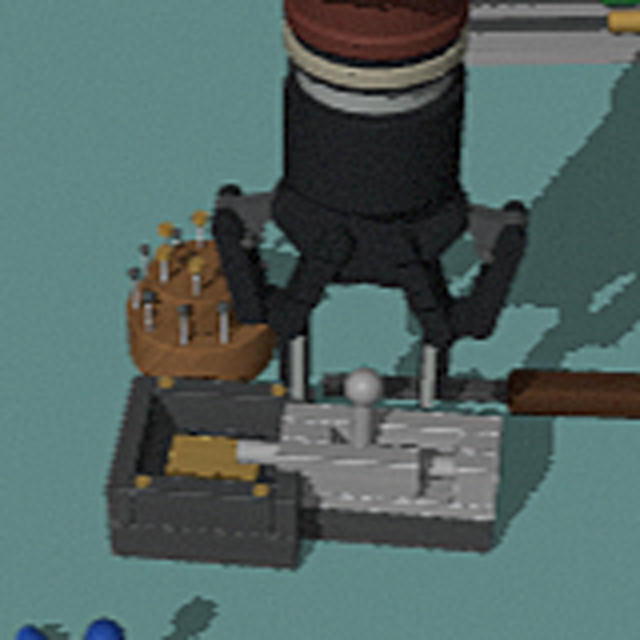

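Ball at crop (363,387), centred between the pads (297 and 428), tips just at ball bottom. Close.

```bash
python3 -m pendant '0 0 0 0 0;0 0 0 0 0;0 0 0 0 0;0 0 0 0 0;0 0 0 0 0;0 0 0 0 0;0 0 0 0 0' 30; python3 go.py .5187 -.1153 .095 9.6
python3 - <<'E'
from h import *
crop('side',(250,100,410,260),0,'pics/e.png',4)
E
```

```text
t: 3.15
tool_pos: [0.5577, -0.1105, 0.2528]
tool_rot: [1.08, 1.281, -1.079]
contact_force: [-2.5, 0.5, 6.9]
opening: 0.0156
t 3.15 shift [  2.7 -39.3  -2. ] spin 0.4 q6 -0.49953508795509366 tcp [ 0.5577 -0.1105  0.2528] open 0.015635961928513745 F [-2.5  0.5  6.9]
```

View pics/e.png

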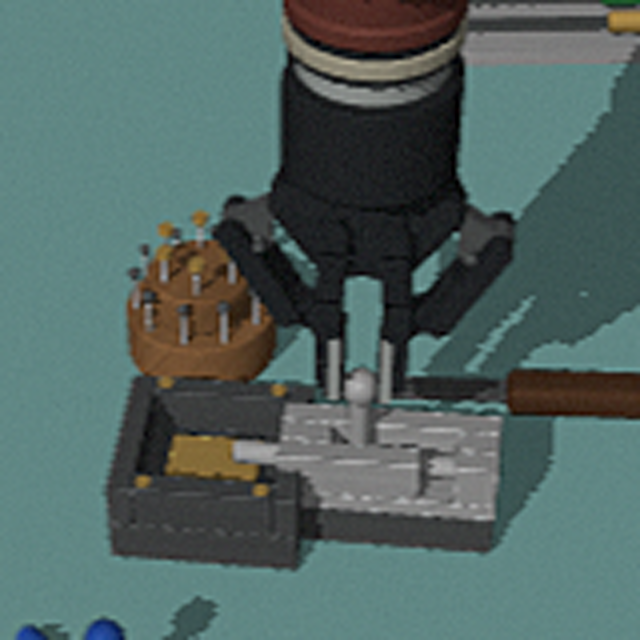

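Opening 15.6 mm with an upward force: the tips pinch above the ball's equator. Reopen, go 7 mm lower, and regrip.

```bash
python3 -m pendant '0.4 0 0 0 0;0.4 0 0 0 0;0.4 10 0 0 0;0.4 10 0 0 0;0 10 0 0 0;0 10 0 0 0;0 10 0 0 0;0 10 0 0 0;0 10 0 0 0' 30; python3 go.py .5187 -.1153 .091 9.6;python3 - <<'E'
from h import *
crop('side',(250,100,410,260),0,'pics/f.png',4)
E
```

```text
t: 4.1
tool_pos: [0.5577, -0.1105, 0.2427]
tool_rot: [1.08, 1.281, -1.079]
contact_force: [0.6, -0.4, -2.5]
opening: 0.0156
t 4.1 shift [ -3.4 -39.3  -2. ] spin 0.4 q6 -0.4995668111590378 tcp [ 0.5577 -0.1105  0.2427] open 0.015625264430638282 F [ 0.6 -0.4 -2.5]
```

View pics/f.png

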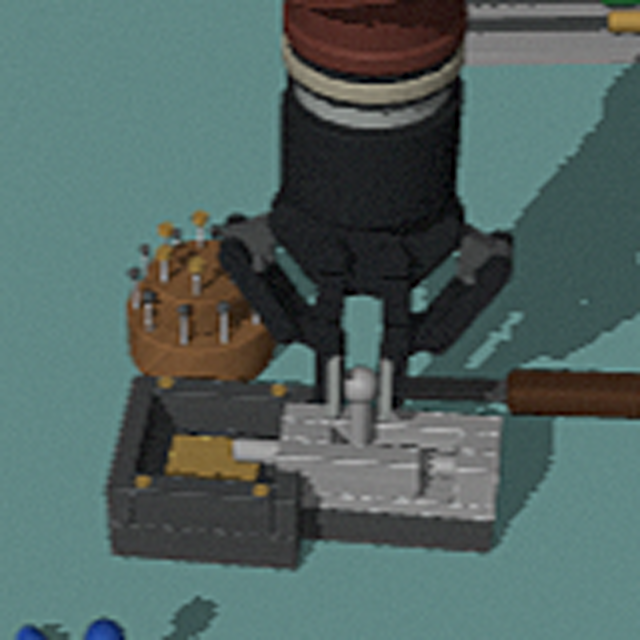

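```bash
python3 -m pendant '0 0 -10 0 0;0 0 -20 0 0;0 0 -30 -1 0;0 0 -36 -1 0;0 0 -39 -2 0;0 0 -39 -2 0'; python3 -m pendant '0 0 -1 0 0;0 0 -2 0 0;0 0 -3 0 0;0 0 -3 0 0';python3 -m pendant '0 0 -1 0 0;0 0 -2 0 0;0 0 -3 0 0;0 0 -3 0 0'; python3 go.py .5187 -.1153 .091 9.6;python3 - <<'E'
from h import *
crop('side',(270,100,430,260),0,'pics/g.png',4)
E
```

```text
t: 4.75
tool_pos: [0.5185, -0.1153, 0.2427]
tool_rot: [1.08, 1.28, -1.079]
contact_force: [-0.1, -0.7, -1.4]
opening: 0.0155
t: 5.15
tool_pos: [0.5158, -0.1159, 0.2428]
tool_rot: [1.08, 1.28, -1.078]
contact_force: [1.0, -0.5, -0.9]
opening: 0.0158
t: 5.55
tool_pos: [0.514, -0.1161, 0.243]
tool_rot: [1.084, 1.274, -1.074]
contact_force: [10.8, 1.6, -9.5]
opening: 0.0156
t 5.55 shift [-3.   4.8  0. ] spin 0.3 q6 -0.5377623171661473 tcp [ 0.514  -0.1161  0.243 ] open 0.015558518410114068 F [10.8  1.6 -9.5]
```

View pics/g.png

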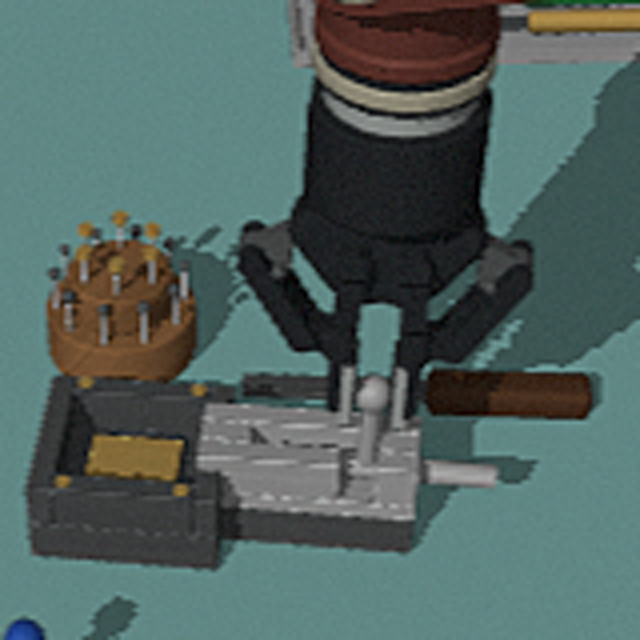

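Recess is clear: the rod no longer crosses it, and the stem is at the slot's far end (force stop). Back off 4 mm and swing the ball over along its arc.

```bash
python3 -m pendant '0 0 2 0 0;0 0 4.3 0 0;0 0 4.3 0 0;0 0 4.3 0 0'; python3 -m pendant '0 0.2 0 -4 0;0 0.7 0 -8 0;0 1.6 0 -12 0;0 2.8 0 -15.7 0;0 4.3 0 -19.5 0;0 6.2 0 -23 0;0 8.3 0 -26.4 0;0 10.8 0 -29.6 0;0 10.8 0 -29.6 0'; python3 go.py .5187 -.1153 .091 9.6;python3 - <<'E'
from h import *
crop('side',(270,100,430,260),0,'pics/i.png',4)
E
```

```text
t: 6.0
tool_pos: [0.5182, -0.1154, 0.2429]
tool_rot: [1.084, 1.275, -1.074]
contact_force: [0.9, 0.9, -2.1]
opening: 0.0158
t: 6.9
tool_pos: [0.5133, -0.0856, 0.232]
tool_rot: [1.084, 1.275, -1.073]
contact_force: [0.2, 0.2, 2.6]
opening: 0.0157
t 6.9 shift [-13.9   0.4  30.2] spin 0.3 q6 -0.4832303407019316 tcp [ 0.5133 -0.0856  0.232 ] open 0.015689470248246046 F [0.2 0.2 2.6]
```

View pics/i.png

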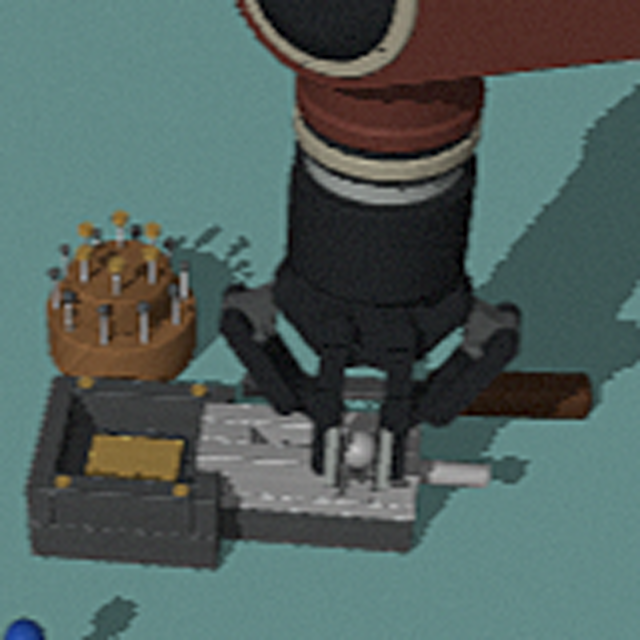

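Ball follows in the grip at about 40°. Continue over.

```bash
python3 -m pendant '0 2.7 0 -2.9 0;0 5.6 0 -5.6 0;0 8.8 0 -8 0;0 12.2 0 -10.2 0;0 15.8 0 -12 0;0 19.5 0 -13.6 0;0 23.3 0 -14.8 0;0 27.2 0 -15.7 0;0 31 0 -16.2 0;0 33.6 0 -16.4 0'; python3 -m pendant '0 1 0 0 0;0 1.5 0 0 0'; python3 go.py .5187 -.1153 .091 9.6;python3 - <<'E'
from h import *
crop('side',(270,100,430,260),0,'pics/j.png',4)
E
```

```text
t: 7.95
tool_pos: [0.5107, -0.0695, 0.1977]
tool_rot: [1.084, 1.276, -1.074]
contact_force: [-0.3, 2.8, 3.2]
opening: 0.0157
t: 8.15
tool_pos: [0.5106, -0.0696, 0.1959]
tool_rot: [1.084, 1.277, -1.074]
contact_force: [-0.8, 2.3, 3.1]
opening: 0.0156
t 8.15 shift [-49.9   0.6  46.6] spin 0.3 q6 -0.45458923479898034 tcp [ 0.5106 -0.0696  0.1959] open 0.015633689809723347 F [-0.8  2.3  3.1]
```

View pics/j.png

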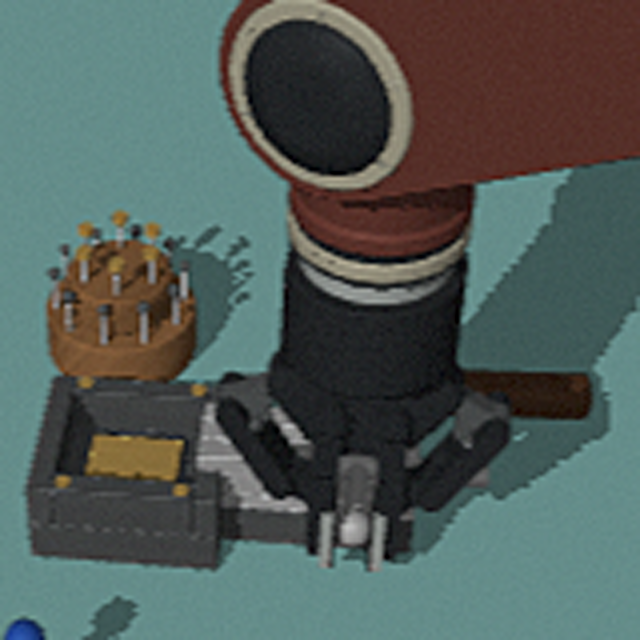

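Ball lies over in the notch. Release gently and rise.

```bash
python3 -m pendant '0.4 0 0 0 0;0.4 0 0 0 0;0.4 0 0 0 0;0.4 -10 0 0 0;0.4 -30 0 0 0;0.4 -60 0 0 0;0.4 -110 0 0 0;0.4 -150 0 0 0;0.4 -150 0 0 0;0.4 -150 0 0 0'; python3 go.py .4603 .1979 .2 105.6;python3 - <<'E'
from h import *
s=get_image('side')[:,:,::-1].copy();t=get_image('top')[:,:,::-1].copy()
cv2.imwrite('pics/s1.png',s);cv2.imwrite('pics/t1.png',t)
a=cv2.resize(s[170:270,260:400],None,fx=4,fy=4,interpolation=2)
cv2.imwrite('pics/k.png',a)
E
```

```text
t: 9.2
tool_pos: [0.5092, -0.0695, 0.3481]
tool_rot: [1.085, 1.273, -1.072]
contact_force: [-0.1, -0.5, -0.8]
opening: 0.0343
t 9.2 shift [  -8.2   -2.  -271.8] spin 84.3 q6 -0.45451961359825765 tcp [ 0.5092 -0.0695  0.3481] open 0.03432627905551289 F [-0.1 -0.5 -0.8]
```

View pics/k.png

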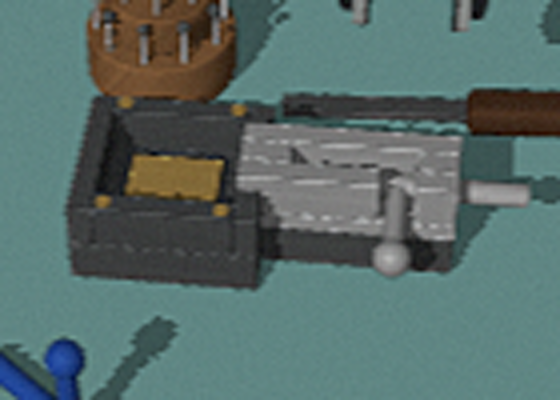

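View pics/t1.png

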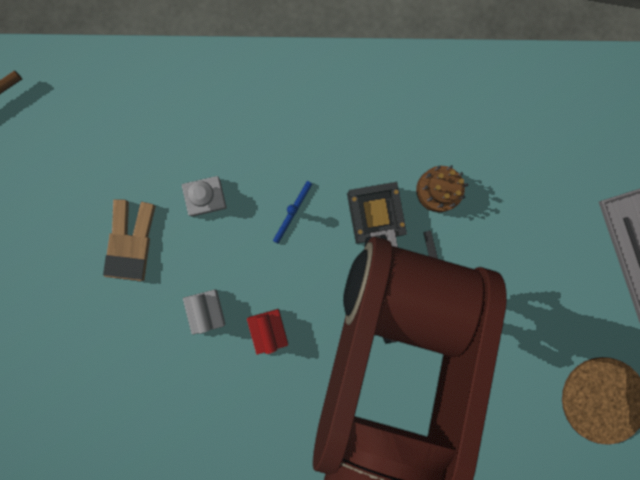

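```bash
python3 -c "
from h import *
k=px2w('side',(357.75,234.25),.035);x=[.6262,-.0971,.168];c,s=np.cos(x[2]),np.sin(x[2]);d=k[:2]-x[:2];print('knob in holder',c*d[0]+s*d[1],-s*d[0]+c*d[1])"
python3 -m pendant '0.7 0 -2 -272 84;0.7 0 -2 -272 84;0.7 0 -2 -272 84;0.7 0 -2 -272 84;0.7 0 -2 -272 84;0.7 0 -2 -272 84;0.7 0 -2 -272 84;0.7 0 -2 -272 84;0.7 0 -2 -272 84;0.7 0 -2 -272 84'; python3 go.py .4603 .1979 .12 105.6;python3 - <<'E'
from h import *
s=get_image('side')[:,:,::-1];t=get_image('top')[:,:,::-1]
a=cv2.resize(s[280:430,270:420],(400,400),interpolation=2);b=cv2.resize(t[260:360,150:250],(400,400),interpolation=2)
cv2.imwrite('pics/l.png',np.hstack([a,b]))
E
```

```text
knob in holder -0.10891792916881868 0.045110117484934494
t: 10.3
tool_pos: [0.4589, 0.1984, 0.3417]
tool_rot: [2.037, 0.351, -2.029]
contact_force: [-0.1, 1.6, 0.4]
opening: 0.0601
t 10.3 shift [66.7  0.7 -0.9] spin 4.2 q6 1.4862909583267832 tcp [0.4589 0.1984 0.3417] open 0.060080843205086706 F [-0.1  1.6  0.4]
```

View pics/l.png

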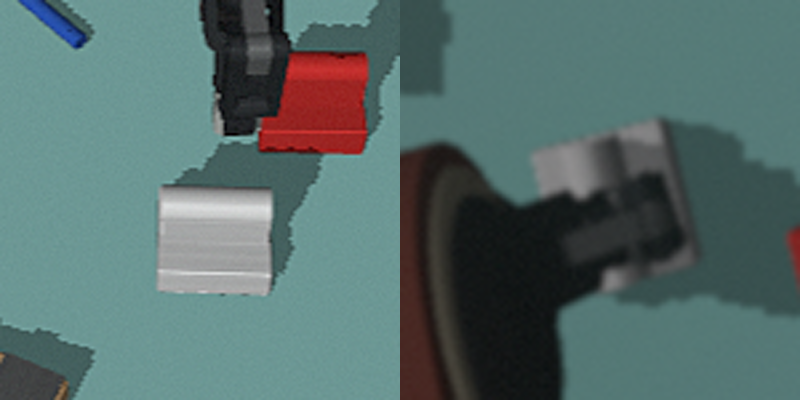

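```bash
python3 -m pendant '0.7 40 0 0 4;0.7 67 0.7 -0.9 4.2;0.7 110 0.7 -0.9 4.2;0.7 140 0.7 -0.9 4.2;0.7 140 0.7 -0.9 4.2;0.7 140 0.7 -0.9 4.2;0.7 140 0.7 -0.9 4.2'; python3 go.py .4603 .1979 .045 105.6;python3 - <<'E'
from h import *
s=get_image('side')[:,:,::-1];t=get_image('top')[:,:,::-1]
a=cv2.resize(s[280:430,270:420],(400,400),interpolation=2);b=cv2.resize(t[260:360,150:250],(400,400),interpolation=2)
cv2.imwrite('pics/m.png',np.hstack([a,b]))
E
```

```text
t: 11.1
tool_pos: [0.4618, 0.1979, 0.2039]
tool_rot: [2.08, 0.288, -2.063]
contact_force: [0.4, -0.7, 0.6]
opening: 0.0597
t 11.1 shift [ 3.9 -0.5  1.5] spin 0.4 q6 1.5509155989031531 tcp [0.4618 0.1979 0.2039] open 0.05969420797846724 F [ 0.4 -0.7  0.6]
```

View pics/m.png

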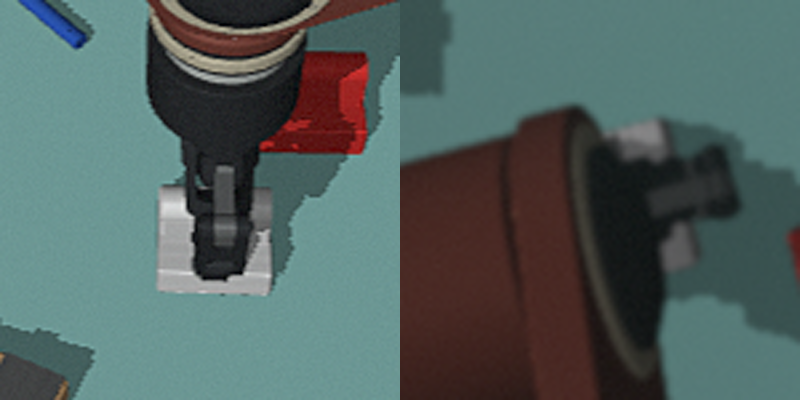

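Finger (centre 220) straddles the stake's middle (216). Grip and lift.

```bash
python3 -m pendant '0 2 -0.5 0 0;0 2 -0.5 0 0;0 2 -0.5 0 0;0 2 -0.5 0 0;0 2 -0.5 0 0;0 2 -0.5 0 0;0 2 -0.5 0 0' 80;python3 go.py .4603 .1979 .045 105.6; python3 -m pendant '0 -5 0 0 0;0 -20 0 0 0;0 -50 0 0 0;0 -90 0 0 0;0 -120 0 0 0;0 -120 0 0 0;0 -120 0 0 0'; python3 go.py .6262 -.0971 .17 99.6;python3 - <<'E'
from h import *
s=get_image('side')[:,:,::-1];t=get_image('top')[:,:,::-1]
cv2.imwrite('pics/s2.png',s);cv2.imwrite('pics/t2.png',t)
a=cv2.resize(s[200:400,220:420],(400,400),interpolation=2);b=cv2.resize(t[230:370,130:270],(400,400),interpolation=2)
cv2.imwrite('pics/n.png',np.hstack([a,b]))
E
```

```text
t: 11.9
tool_pos: [0.4624, 0.1984, 0.2032]
tool_rot: [2.082, 0.288, -2.061]
contact_force: [-0.7, -1.1, 5.6]
opening: 0.019
t 11.9 shift [ 3.2 -0.1  2.2] spin 0.3 q6 1.5522402204963808 tcp [0.4624 0.1984 0.2032] open 0.01896608162129788 F [-0.7 -1.1  5.6]
t: 12.6
tool_pos: [0.4606, 0.1984, 0.3223]
tool_rot: [2.081, 0.288, -2.062]
contact_force: [-0.2, 0.5, -3.9]
opening: 0.0182
t 12.6 shift [ -0.9 329.6 -78. ] spin 6.3 q6 1.5521550532261787 tcp [0.4606 0.1984 0.3223] open 0.01824935700618755 F [-0.2  0.5 -3.9]
```

View pics/n.png

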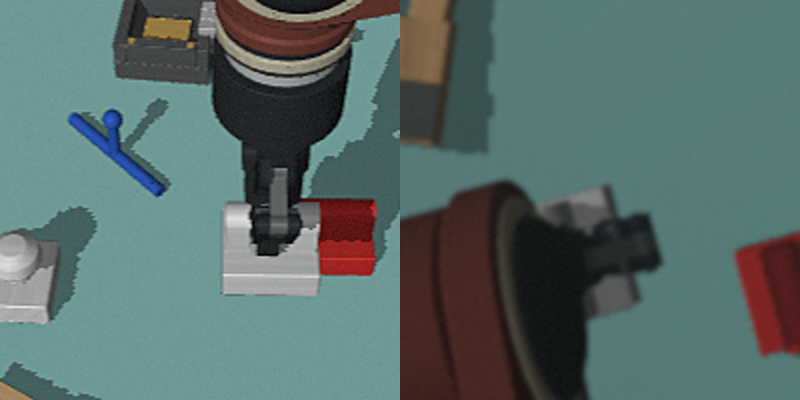

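```bash
python3 -m pendant '0 0 330 -78 6;0 0 330 -78 6.3;0 0 330 -78 6.3;0 0 330 -78 6.3;0 0 330 -78 6.3;0 0 330 -78 6.3;0 0 330 -78 6.3;0 0 330 -78 6.3;0 0 330 -78 6.3;0 0 330 -78 6.3'; python3 go.py .6262 -.0971 .115 99.6
```

```text
t: 13.7
tool_pos: [0.625, -0.0967, 0.3195]
tool_rot: [2.135, 0.18, -2.131]
contact_force: [0.3, -0.1, -3.4]
opening: 0.0184
t 13.7 shift [49.5  0.6 -1.1] spin 0.1 q6 1.1305919658768673 tcp [ 0.625  -0.0967  0.3195] open 0.018444083889928617 F [ 0.3 -0.1 -3.4]
```

```bash
python3 -m pendant '0 20 0.6 -1 0;0 45 0.6 -1 0;0 55 0.6 -1 0;0 55 0.6 -1 0;0 55 0.6 -1 0'; python3 go.py .6262 -.0971 .115 99.6;python3 - <<'E'
from h import *
s=get_image('side')[:,:,::-1];t=get_image('top')[:,:,::-1]
cv2.imwrite('pics/s3.png',s);cv2.imwrite('pics/t3.png',t)
cv2.imwrite('pics/o.png',cv2.resize(s[130:250,260:400],None,fx=5,fy=5,interpolation=2))
cv2.imwrite('pics/p.png',cv2.resize(t[160:300,330:470],None,fx=4,fy=4,interpolation=2))
E
```

```text
t: 14.2
tool_pos: [0.6262, -0.0965, 0.265]
tool_rot: [2.135, 0.181, -2.13]
contact_force: [-0.6, -0.4, -3.1]
opening: 0.0185
t 14.2 shift [-5.   0.6  0.1] spin 0.1 q6 1.1304552529992127 tcp [ 0.6262 -0.0965  0.265 ] open 0.018496767557391068 F [-0.6 -0.4 -3.1]
```

View pics/o.png

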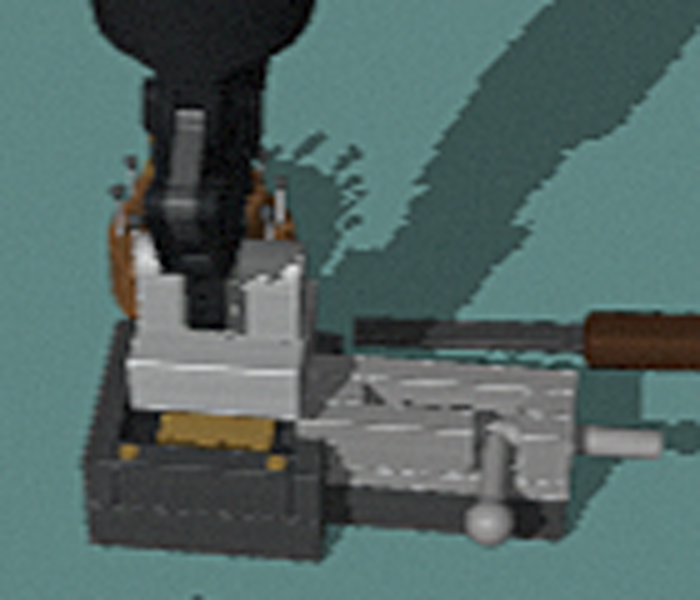

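View pics/p.png

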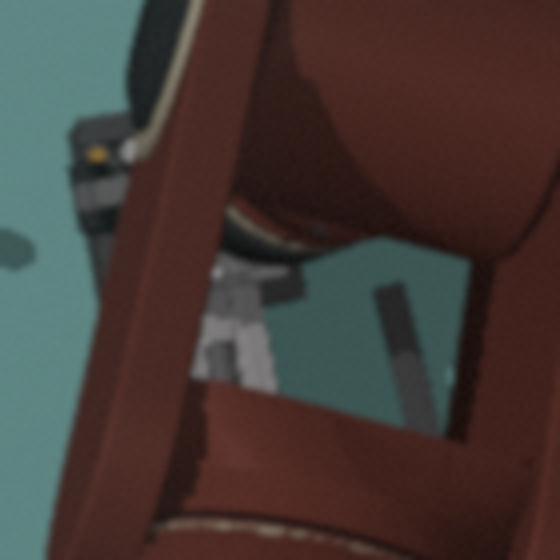

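Run:
```python
from fit import *
t=[(63,105),(247,75),(274,217),(88,250)];s=[(124,243),(158,95),(328,105),(301,255)]
A=np.array([px2w('top',T(*p),.046)[:2] for p in t]);B=np.array([px2w('side',S(*p),.046)[:2] for p in s])
for X in(A,B):
    dx=X[0]+X[1]-X[2]-X[3];dy=X[0]+X[3]-X[1]-X[2]
    print(X.mean(0),np.degrees([np.arctan2(dx[1],dx[0]),np.arctan2(-dy[0],dy[1])]),np.linalg.norm(dx)/2,np.linalg.norm(dy)/2)
P=lambda u,v:(260+u/5,130+v/5)
print('now screws side',px2w('side',P(128,452),.046)[:2],px2w('side',P(277,463),.046)[:2],'before',B[0],B[3])
z=.0618
E=[px2w('side',P(*p),q) for p,q in(((127,407),z),((305,419),z),((128,360),z+.024),((303,373),z+.024))]
E=np.array(E);print(E.round(4))
a=np.radians(9.6)
c=E[:,:2]-[[-.028*np.sin(a),.028*np.cos(a)]]
print('centre est',c[:2].mean(0),c[2:].mean(0))
r=px2w('side',P(83,460),.046)[:2];print('corner',r, 'exp', np.array([.6262,-.0971])+[np.cos(a)*.0455-np.sin(a)*.0415,np.sin(a)*.0455+np.cos(a)*.0415])
```

```text
[ 0.62793357 -0.09873057] [9.64091329 9.59972127] 0.05583960937268454 0.07219229820755865
[ 0.62644901 -0.09897785] [10.40280348  9.56365934] 0.05609850371997024 0.07176046199220393
now screws side [ 0.64819454 -0.05887031] [ 0.59249281 -0.06840671] before [ 0.64798518 -0.05864423] [ 0.59299031 -0.06854837]
[[ 0.6502 -0.0663  0.0618]
 [ 0.5843 -0.0781  0.0618]
 [ 0.6484 -0.0659  0.0858]
 [ 0.5846 -0.0765  0.0858]]
centre est [ 0.62195636 -0.09979638] [ 0.62115661 -0.09879646]
corner [ 0.66306998 -0.0501012 ] exp [ 0.66414192 -0.04859319]
```

Side view puts the stake about 4.8 mm to holder −x of the recess centre; correct, go down to ~5 mm over the rim and look again.

```bash
python3 -m pendant '0 4 -0.5 4.8 0;0 9 -0.5 4.8 0;0 10 -0.5 4.8 0;0 10 -0.5 4.8 0'
python3 - <<'E'
from h import *
print(readout.get_obs()['tool_pos'])
s=get_image('side')[:,:,::-1]
cv2.imwrite('pics/s4.png',s)
cv2.imwrite('pics/q.png',cv2.resize(s[175:245,270:340],None,fx=8,fy=8,interpolation=2))
E
```

```text
t: 14.7
tool_pos: [0.6221, -0.0974, 0.257]
tool_rot: [2.137, 0.179, -2.127]
contact_force: [-0.8, -0.2, 1.2]
opening: 0.0183
[ 0.62209729 -0.09744609  0.25697872]
```

View pics/q.png

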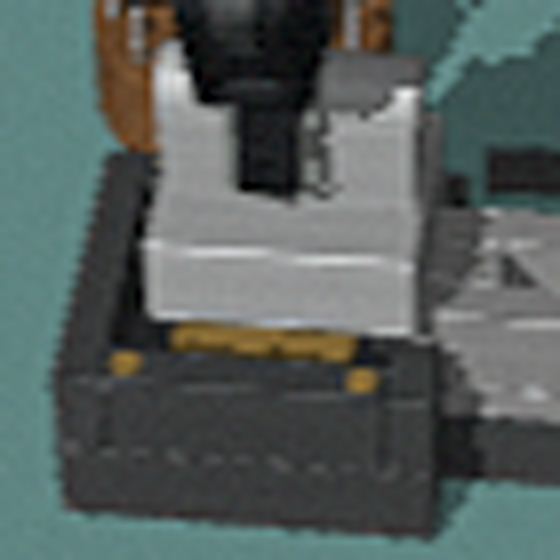

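The tool's z ran opposite to what I assumed (tool turned by half). Rise, shift the other way.

```bash
python3 -m pendant '0 -6 0 0 0;0 -8 0 0 0;0 -8 1 -5 0;0 -8 1 -9.3 0;0 -8 1 -9.3 0;0 -8 1 -9.3 0'
python3 - <<'E'
from h import *
o=readout.get_obs();print(o['tool_pos'],R.from_rotvec(o['tool_rot']).as_matrix().round(3),o['contact_force'])
s=get_image('side')[:,:,::-1]
cv2.imwrite('pics/s5.png',s)
cv2.imwrite('pics/r.png',cv2.resize(s[175:245,270:340],None,fx=8,fy=8,interpolation=2))
E
```

```text
t: 15.35
tool_pos: [0.6315, -0.0968, 0.2646]
tool_rot: [2.137, 0.18, -2.128]
contact_force: [-0.3, -0.8, -2.6]
opening: 0.0185
[ 0.63148463 -0.09678026  0.26458656] [[ 0.004  0.169 -0.986]
 [-0.001 -0.986 -0.169]
 [-1.     0.002 -0.004]] [-0.29004317 -0.77533419 -2.63309609]
```

View pics/r.png

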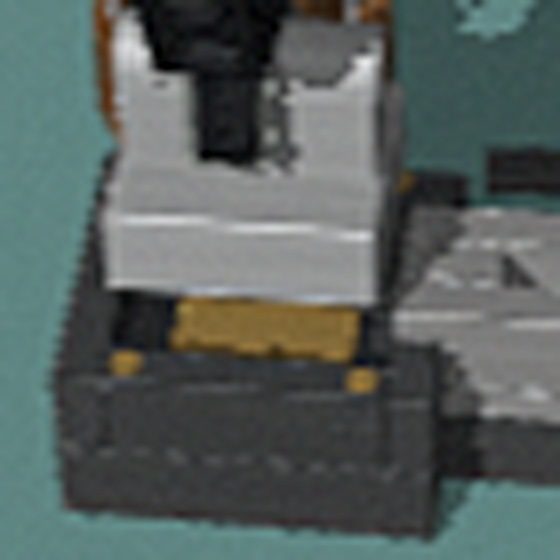

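Run:
```python
from h import *
P=lambda u,v:(270+u/8,175+v/8)
z=.0614;a=np.radians(9.6);hx=np.array([np.cos(a),np.sin(a)]);hy=np.array([-hx[1],hx[0]])
E=np.array([px2w('side',P(*p),q)[:2] for p,q in(((105,290),z),((382,307),z),((106,213),z+.024),((380,233),z+.024),((124,363),.046),((362,381),.046))])
print(np.linalg.norm(E[0]-E[1]),np.linalg.norm(E[2]-E[3]),np.linalg.norm(E[4]-E[5]))
for i,oy in((0,.028),(2,.028),(4,.036)):
    m=E[i:i+2].mean(0)-oy*hy; d=m-[.6264,-.0990]; e=E[i]-E[i+1]
    print(m,'in holder mm',1000*d@hx,1000*d@hy,'yaw',np.degrees(np.arctan2(e[1],e[0])))
```

```text
0.06516215169511134 0.06339162473307093 0.05643937974776246
[ 0.62729083 -0.09956906] in holder mm 0.7834537018924407 -0.7096536816352993 yaw 10.608509169515687
[ 0.62645649 -0.0989953 ] in holder mm 0.05647837513175567 -0.004789866929595928 yaw 9.483865092478458
[ 0.62657464 -0.09907032] in holder mm 0.16046784120842467 -0.09845481206212257 yaw 9.567647760771425
```

Aligned within ~0.5 mm. Descend slowly.

```bash
python3 -m pendant '0 5 0 0 0;0 10 0 0 0;0 13 0 0 0;0 15 0 0 0;0 17 0 0 0;0 18.5 0 0 0;0 20 0 0 0;0 20 0 0 0'
python3 - <<'E'
from h import *
s=get_image('side')[:,:,::-1]
cv2.imwrite('pics/u.png',cv2.resize(s[175:245,270:340],None,fx=8,fy=8,interpolation=2))
E
```

```text
t: 16.2
tool_pos: [0.6314, -0.0968, 0.2445]
tool_rot: [2.136, 0.18, -2.128]
contact_force: [-0.8, 0.5, -2.9]
opening: 0.0185
```

View pics/u.png

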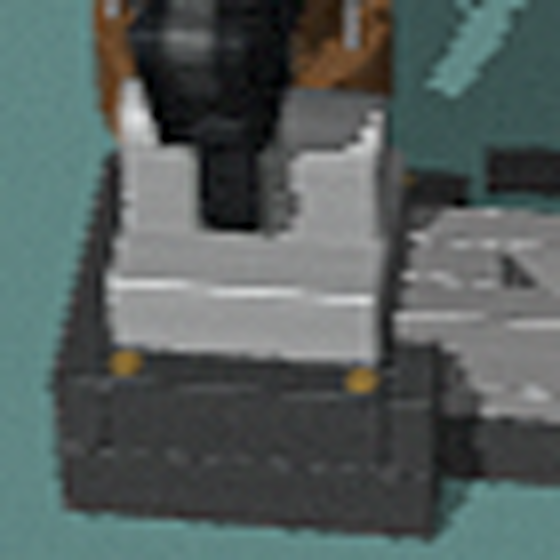

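Foot has entered the recess with no contact force. Continue down to the ejector plate.

```bash
python3 -m pendant '0 3 0 0 0;0 6 0 0 0;0 9 0 0 0;0 11 0 0 0;0 13 0 0 0;0 13 0 0 0' 100; python3 -m pendant '0 2 0 0 0;0 4 0 0 0;0 6 0 0 0;0 7 0 0 0;0 7 0 0 0';python3 -m pendant '0 1 0 0 0;0 2 0 0 0;0 2 0 0 0;0 2 0 0 0'
python3 - <<'E'
from h import *
s=get_image('side')[:,:,::-1]
cv2.imwrite('pics/v.png',cv2.resize(s[175:245,270:340],None,fx=8,fy=8,interpolation=2))
E
```

```text
t: 16.85
tool_pos: [0.6316, -0.0969, 0.2317]
tool_rot: [2.137, 0.179, -2.128]
contact_force: [-1.2, 0.2, -2.1]
opening: 0.0185
t: 17.35
tool_pos: [0.6318, -0.0969, 0.2254]
tool_rot: [2.137, 0.179, -2.127]
contact_force: [-4.6, 0.7, 5.0]
opening: 0.018
t: 17.75
tool_pos: [0.6319, -0.097, 0.2254]
tool_rot: [2.136, 0.18, -2.128]
contact_force: [-8.3, 2.1, 11.8]
opening: 0.018
```

View pics/v.png

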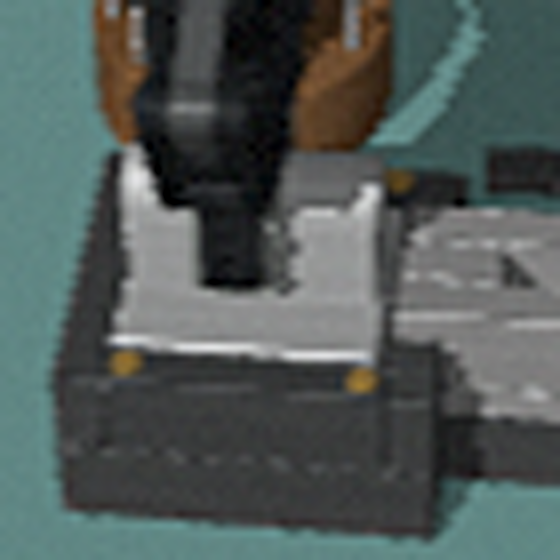

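```bash
python3 -m pendant '0 2 0 0 0;0 3 0 0 0;0 4 0 0 0;0 5 0 0 0;0 5 0 0 0' 120; python3 -m pendant '0 0 0 0 0;0.35 0 0 0 0;0.35 0 0 0 0;0.35 0 0 0 0;0.35 0 0 0 0;0.35 -20 0 0 0;0.35 -50 0 0 0;0.35 -60 0 0 0;0.35 -60 0 0 0;0.35 -60 0 0 0'
python3 - <<'E'
from h import *
s=get_image('side')[:,:,::-1];cv2.imwrite('pics/s6.png',s)
cv2.imwrite('pics/w.png',cv2.resize(s[165:245,270:380],None,fx=7,fy=7,interpolation=2))
E
```

```text
t: 18.3
tool_pos: [0.6324, -0.0971, 0.2254]
tool_rot: [2.134, 0.181, -2.13]
contact_force: [-17.7, 2.9, 25.9]
opening: 0.0179
t: 19.3
tool_pos: [0.632, -0.0969, 0.2845]
tool_rot: [2.133, 0.181, -2.131]
contact_force: [-0.6, 0.1, -0.6]
opening: 0.0298
```

View pics/w.png

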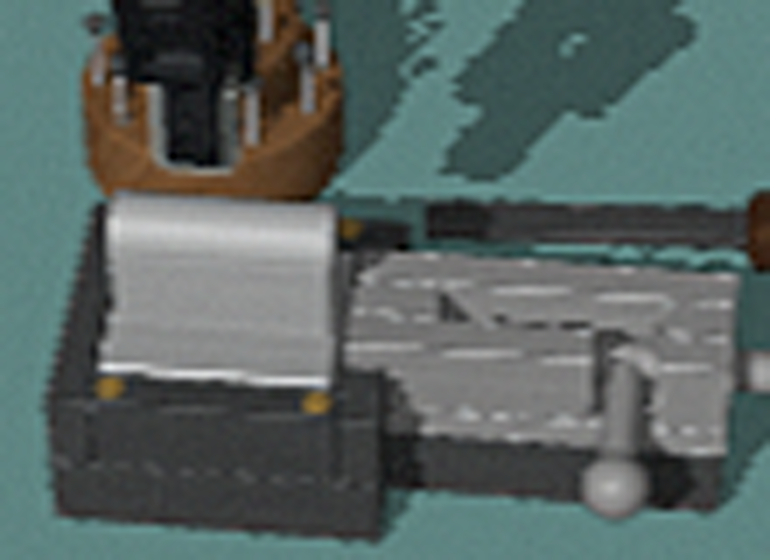

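Seated visually and the pin still parked. As the side force leaves some doubt about a jam, press the ridge's top middle with shut fingers, which also measures its height (expected contact at TCP z ≈ 0.255).

```bash
python3 -m pendant '0 0 0 5 0;0 0 0 5 0;0 0 0 5 0;0 0 0 5 0;0 10 0 5 0;0 20 0 5 0;0 25 0 5 0;0 28 0 5 0;0 28 0 5 0'; python3 -m pendant '0 1 0 0 0;0 2 0 0 0;0 3 0 0 0;0 4 0 0 0;0 5 0 0 0;0 6 0 0 0;0 6 0 0 0'; python3 -m pendant '0 1 0 0 0;0 2 0 0 0;0 3 0 0 0;0 4 0 0 0;0 4 0 0 0'
```

```text
t: 20.25
tool_pos: [0.6268, -0.0977, 0.2555]
tool_rot: [2.131, 0.182, -2.134]
contact_force: [0.2, 0.6, -0.1]
opening: 0.0
t: 20.95
tool_pos: [0.6274, -0.0978, 0.2552]
tool_rot: [2.13, 0.182, -2.134]
contact_force: [-14.0, 2.2, 26.1]
opening: -0.0003
t: 21.45
tool_pos: [0.6285, -0.098, 0.2552]
tool_rot: [2.132, 0.181, -2.131]
contact_force: [-7.6, 1.2, 19.1]
opening: -0.0002
```

Contact at 0.2552 → ridge top 82 mm, so the foot is on the floor. Retreat and check.

```bash
python3 -m pendant '0 -20 0 0 0;0 -60 0 0 0;0 -110 0 0 0;0 -150 0 0 0;0 -150 0 0 0;0 -150 -150 100 0;0 -150 -150 100 0;0 -150 -150 100 0;0 -150 -150 100 0;0 -150 -150 100 0'
python3 - <<'E'
from h import *
s=get_image('side')[:,:,::-1];t=get_image('top')[:,:,::-1]
cv2.imwrite('pics/s7.png',s)
cv2.imwrite('pics/x.png',np.vstack([cv2.resize(s[165:245,270:380],(550,400),interpolation=2)]))
E
```

```text
t: 22.45
tool_pos: [0.5023, 0.0352, 0.4032]
tool_rot: [2.128, 0.186, -2.132]
contact_force: [-0.0, 0.1, 0.1]
opening: 0.0001
```

View pics/x.png

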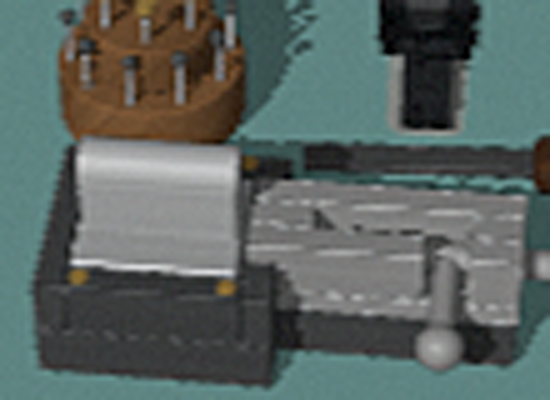

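View pics/s7.png

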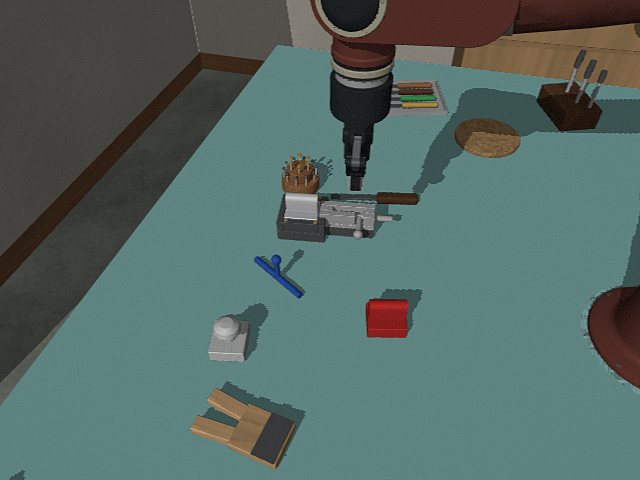

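The stake is flush in the recess (side image about 302,205). The pin's ball lies in the notch at (358,234), where it was after parking. Nothing else has moved, and the gripper is clear. Handing in.

```bash
python3 -c "
from station import job;print(job.finish_job())"
```

```text
the job is handed in; nothing more can be done
None
```

The pin is parked in the side notch and the ridge stake is pressed home in the recess. I handed the job in just after 22 s on the robot's clock; no verdict is reported.

**What I did:** I gripped the pin's ball, drew the pin back to the slot's end stop, backed off about 4 mm and swung the handle over into the notch. Then I gripped the stake by its ridge, aligned it over the recess, lowered it past the ejector plate and pressed it down with about 26 N.

**Pin check:** After parking, the ball measured x ≈ -109 mm, y ≈ +45 mm in the holder's frame, taking its height as the nominal 35 mm. In the last picture it lies at the same spot.

**Stake check:** Shut fingers pressed on the ridge met it at 82 mm, so the foot is about 22 mm above the bench, on the floor of the recess. Centring was within about 1 mm before insertion.

**Bystanders:** The dome stake, burr stand, file, bench pin, red stake and blue pin look unmoved in the last side view.

**What went wrong or disagreed:**
- My first sideways correction of the stake went the wrong way. The stake may have lightly brushed the sleeve (about 4 N); I saw no harm from it.
- Both presses showed a side force of 14 to 18 N. I took this as the arm's own bias, because the height was right and did not change.
- The top camera was blocked by the arm while I placed the stake, so only the side camera confirmed the alignment.

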